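# Pack the sharpening kit in layers

## Task

Pack the sharpening kit into its open case: the whetstone lies flat in the bed on the case's floor, and then the chisel goes over it, its red handle in the wide notch and its blade in the narrow notch. The stone stands on edge in its drying rack, so first lay it down flat on the black rubber mat and let go, then take it across its width and bed it. Set both down without dropping them, and leave the other things on the bench where they are.

Things in the scene. Friction and masses are not known exactly. Their poses are not given: they have to be found in the camera images.
- whetstone: Sharpening stone, red on one broad side, white on the other, 150 x 20 x 50 mm, 0.33 kg, loose. Origin at its very middle; x along its 150 mm length, y through its 20 mm thickness (+y out of the red side), z across its 50 mm width. It starts on its long edge in the rack (z up); lying flat, its y is vertical. Either broad side may end up, either end forward.
- chisel: Bench chisel lying level, 0.14 kg, 214 mm long. Origin at mid length on the handle's flat underside; x towards the cutting edge, z up. Red handle 26 mm wide, 22 mm high, from x = -107 to +13 mm; steel blade 14 mm wide, 5 mm thick, from x = 13 to 107 mm, its underside 8 mm above the handle's. Balances near x = -15 mm, where the handle can be gripped across its width.
- chisel_tip (a point): The middle of the chisel's cutting edge (107 mm along its x).
- case: Open kit case, fixed, plywood shell with green insert and grey floor, 236 x 136 mm outside. Origin at the centre of its underside; x along its length towards the narrow blade notch, z up. Floor 5 mm thick, side walls 45 mm high, end walls 54 mm, their inner faces at x = -113 and 113 mm. A chisel lying home has its origin over the case's origin at z = 36 mm and its x along the case's x.
- stone_bed (a point): Centre of the stone's bed, on the case's floor (z = 5 mm). The bed is 160 mm long (along the case, between the end blocks) and 60 mm wide between four ribs, 12 mm high above the floor, at 50 to 80 mm from the centre lengthwise. Between them (50 mm either way) the floor is clear 62 mm to each side for fingers. The bedded stone's top is 20 mm above this point.
- handle_notch (a point): Middle of the wide notch's floor for the chisel's handle: case x = -96.5 mm, z = 36 mm. 34 mm wide, in the end block at x = -113 to -80 mm; cheeks rise 14 mm above its floor.
- blade_notch (a point): Middle of the narrow notch's floor for the chisel's blade: case x = 96.5 mm, z = 44 mm. 22 mm wide, in the end block at x = 80 to 113 mm; cheeks rise 10 mm above its floor.
- rack: Wooden drying rack, fixed. Origin at the centre of its underside, x along its 170 mm length and the stone's; 70 mm wide. The stone stands on its 8 mm base (stone's top at 58 mm), between four posts, 30 mm high over all, 26 mm apart across, 50 to 72 mm from the centre lengthwise: the middle 100 mm are free for the fingers.
- mat: Flat black rubber mat, fixed, 200 (x) x 120 (y) x 4 mm thick, a clear place to lay the stone down. Origin at the centre of its underside. It lies left or right of the case, the rack on the other side.
- glue: Bystander: white bottle with orange cap, 52 mm diameter, 150 mm high, origin at the underside's centre.
- oil: Bystander: amber oil bottle with black cap, 56 mm diameter, 110 mm high, origin at the underside's centre.
- tin: Bystander: flat brass wax tin, 68 mm diameter, 35 mm high, origin at the underside's centre.
- sander: Bystander: cork sanding block with green top, 90 x 55 x 30 mm, origin at the underside's centre.
- plane: Bystander: steel hand plane, 160 x 50 mm, about 45 mm high, origin at the underside's centre.
- mallet: Bystander: wooden mallet lying down, 260 mm long with its handle along -x, head 60 x 110 x 70 mm centred at x = 130 mm, its origin on the bench on its centre line.
Things that resemble listed ones, but are neither listed nor needed, are in the scene too. There is more than one size of the whetstone; the job needs the smaller.

How it is judged (in metres and radians):
On the way, in this order (a step that is already met when the one before it is completed fails the run):
1. the stone lies flat on the mat, let go (x of whetstone in the frame of mat between -0.1 and 0.1 m and y of whetstone in the frame of mat between -0.06 and 0.06 m and z of whetstone in the frame of mat between 0.008 and 0.02 m and angle between the y axis of whetstone and the z axis of mat, either way round below 0.12 rad and contact force between the fingers and whetstone below 0.1 N), for 0.2 s.
2. the stone lies flat in its bed in the case, let go (x of whetstone in the frame of case between -0.01 and 0.01 m and y of whetstone in the frame of case between -0.01 and 0.01 m and z of whetstone in the frame of case between 0.011 and 0.02 m and angle between the y axis of whetstone and the z axis of case, either way round below 0.1 rad and angle between the x axis of whetstone and the x axis of case, either way round below 0.15 rad and contact force between the fingers and whetstone below 0.1 N), for 0.2 s.
At the end, for the whole second after the job is handed in: Stone flat in its bed (within 10 mm of the middle, 0.15 rad of the case's length, flat to 0.1 rad); chisel over it, origin within 12 mm along, 9 mm across and 31 to 41 mm above the case's origin, level to 0.1 rad, tip within 28 mm of the blade notch; both released, at rest (all of step 2 and x of chisel in the frame of case between -0.012 and 0.012 m and y of chisel in the frame of case between -0.009 and 0.009 m and z of chisel in the frame of case between 0.031 and 0.041 m and angle between the z axis of chisel and the z axis of case, either way round below 0.1 rad and horizontal distance between chisel_tip and blade_notch below 0.028 m and contact force between the fingers and chisel below 0.1 N and linear speed of each of whetstone, chisel below 0.02 m/s); the robot touches nothing.
It fails at once if one of the other things on the bench is moved more than 30 mm (distance of any of glue, oil, tin, sander, plane, mallet from where it was at the start of the episode above 0.03 m).
It fails at once if the stone or the chisel is dropped (faster than 1.2 m/s) (linear speed of any of whetstone, chisel above 1.2 m/s).
It also fails if it takes over 72 s, if anything falls off the work surface, if the arm or the gripper's body presses on something with over 40 N, if the wrist force passes 120 N, or if a joint passes its speed limit or range.

## Robot

A 7-joint arm with a two-finger parallel gripper is mounted at the origin on the work surface. World frame = base frame: x ahead of the robot, y to its left, z up, the work surface at z = 0. Lengths are in m, angles in degrees, forces in N, time in s.
With the tool pointing down it reaches from about 0.35 to 0.775 m from the base axis. Payload 3.1 kg.
Tool frame: the origin (TCP) lies on the centre line of the jaws, within the pads' length; the fingertips stand 17 mm ahead of it and the grasp point (between the pads) lies 2 mm behind it (robot.tip_reach is the distance from the TCP to the fingertips, in m); z points along the fingers, y is the direction in which the jaws open and shut (so a half turn about z gives the same grasp; the last joint's range is limited). The gripper opens to 85 mm and grips with 20 to 120 N. Pads are 22 mm wide; open, the fingers measure 114 mm over their backs; the gripper's body (76 mm by 85 mm) begins 54 mm behind the grasp point. The pads swing forward as they close: fully open they stand 13 mm farther back than shut.
Start: joints at [71.121, 17.813, 0.802, 86.603, -0.252, 75.585, -1.558], TCP at [0.156, -0.527, 0.248] pointing down, gripper open.
Joint ranges: [-154.91, 154.91], [-16.99, 109.72], [-72.82, 74.43], [7.12, 147.25], [-82.49, 262.49], [11.32, 116.49], [-174.64, 174.64]. Speed limits (degrees/s): [159.86, 159.86, 180, 180, 180, 180, 180].

## Interface

Orientations are given as [roll, pitch, yaw] about the fixed x, y, z axes, in that order (R = Rz(yaw) Ry(pitch) Rx(roll)).
In Python, from station import robot, fingers, vision, workorder, recognise gives the robot as it stands. Calls block until the motion is done:
- robot.move_to(position, orientation): joint-space move of the TCP to a pose.
- robot.line_to(position, orientation=None, velocity=0.15, f_stop=None): straight line of the TCP; orientation=None keeps the orientation; velocity is the mean speed in m/s. With f_stop (N) it stops when the force on the tool has changed by that much, and returns True; else False.
- robot.move_j(angles): joint-space move.
- fingers.gripper_to(opening, force=None): opening from 0.0 (shut) to 1.0 (fully open); force is the grip in N (None keeps the last); returns when the fingers have stopped.
- robot.pause(seconds).
- robot.inverse_kinematics(position, orientation): joint angles nearest the present ones, or None.
- vision.grab_frame(name): name is "scene" or "top" or "wrist"; returns the picture (480x640x3 uint8, red, green, blue); there is no depth.
- vision.calibration(name): a dict with "mtx" (3x3 intrinsics, pixels), "extrinsics" (4x4, takes a point from world to camera coordinates); the wrist camera has in their place "T_tool_cam" (4x4, takes a point from camera to tool coordinates, whose origin is the TCP and whose axes are the flange's). Camera axes: x right, y up, looking along -z (the intrinsics and any distortion apply to the point x, -y, -z); pixel columns grow to the right and rows downward; lengths in m; the calibration is good to about 2 mm. A picture is of the moment at which its call begins: read the wrist's pose just before it. calibration takes no time and is no camera call.
A pose or a line that the arm cannot do raises robot.PlanningError and nothing moves.
- workorder.close_job(): hands the job in, once; it reports no verdict.
Trained networks look in the newest picture that a camera, given by its name, has taken for a name from the list of things; names that differ only in an ending like _2 or _b are one class to them, and where a whole thing is asked for, a point or a joint stands for the part that bears it (a point fixed in the world has none). Each returns a list of dicts, best first, with "p" (0 to 1); they miss things now and then, are a little off and sometimes report something else, mostly with a low value. They report only what shows in the picture. A call takes as long as a camera call. They do not tell look-alikes from the thing itself.
- recognise(label, camera): "rect" ([centre column, centre row, width, height] in pixels, round what is visible of it).
Readings, each from a call of its own:
- robot.current_time_s(): time.
- robot.current_joint_positions(): joint angles.
- robot.current_dq(): joint speeds.
- robot.current_joint_torque(): joint torques, N m.
- robot.current_tool_pos(): TCP position.
- robot.current_eef_rot(): TCP orientation.
- robot.current_contact_force(): force on the tool from outside, world axes, zero at the start.
- robot.current_torque(): the same for the moment, N m.
- robot.current_finger_gap(): opening from 0.0 (shut) to 1.0 (fully open).
Only numpy, scipy, OpenCV 4.12 (cv2) and the standard library are available. Lean on these libraries where they do the work, as an engineer would, in place of code of your own. Each camera call takes 0.05 s, during which the arm holds its last target. There are 200 camera calls.

## Working session

There is one attempt and no reset: what is moved stays moved. The work goes in short steps, each a Python script; the robot and the scene stay as the last script left them, time stands still between calls to the robot, and variables do not carry over. Pictures are saved under pics/ and viewed, about 8 in all and at most 12, crops included, and the job is handed in when it is done.

```bash
mkdir -p pics; ls; cat > h.py <<'E'
from station import robot, fingers, vision, workorder, recognise
import numpy as np, cv2
def save(name,fn,crop=None,scale=1):
    im=vision.grab_frame(name)[:,:,::-1].copy()
    if crop: x0,y0,x1,y1=crop; im=im[y0:y1,x0:x1]
    if scale!=1: im=cv2.resize(im,None,fx=scale,fy=scale,interpolation=cv2.INTER_CUBIC)
    cv2.imwrite('pics/'+fn,im)
def cam(name):
    c=vision.calibration(name); return c
def E_(name):
    c=cam(name); K=np.array(c['mtx']); D=np.array(c.get('dist',c.get('distortion',np.zeros(5))),float)
    return c,K,D
def ray(name,px,E=None):
    c,K,D=E_(name)
    E=np.array(c['extrinsics']) if E is None else E
    p=cv2.undistortPoints(np.array([[px]],float),K,D)[0,0]
    d=np.array([p[0],-p[1],-1.0]); R=E[:3,:3]; t=E[:3,3]
    return -R.T@t, R.T@d
def pt(name,px,z,E=None):
    o,d=ray(name,px,E); return o+d*(z-o[2])/d[2]
def proj(name,P,E=None):
    c,K,D=E_(name); E=np.array(c['extrinsics']) if E is None else E
    q=(E[:3,:3]@np.atleast_2d(P).T).T+E[:3,3]; q=q*[1,-1,-1]
    return cv2.projectPoints(q,np.zeros(3),np.zeros(3),K,D)[0][:,0]
E
python3 - <<'E'
from h import *
for n in('scene','top','wrist'):
    c=vision.calibration(n); print(n,{k:np.round(np.array(v),3).tolist() for k,v in c.items()})
save('top','top1.png'); save('scene','scene1.png')
for l in 'whetstone chisel case rack mat glue oil tin sander plane mallet'.split():
    for n in('top','scene'):
        print(l,n,[(np.round(r['rect']).tolist(),round(r['p'],2)) for r in recognise(l,n)])
E
```

```text
pics
scene {'mtx': [[582.828, 0.0, 328.736], [0.0, 582.828, 237.886], [0.0, 0.0, 1.0]], 'extrinsics': [[0.536, 0.844, 0.015, -0.261], [-0.681, 0.422, 0.598, 0.274], [0.499, -0.331, 0.801, -2.231], [0.0, 0.0, 0.0, 1.0]]}
top {'mtx': [[460.031, 0.0, 316.335], [0.0, 460.031, 242.737], [0.0, 0.0, 1.0]], 'extrinsics': [[0.114, -0.993, 0.003, -0.036], [0.973, 0.113, 0.202, -0.489], [-0.201, -0.021, 0.979, -1.291], [0.0, 0.0, 0.0, 1.0]]}
wrist {'mtx': [[335.084, 0.0, 314.55], [0.0, 335.084, 242.259], [0.0, 0.0, 1.0]], 'T_tool_cam': [[0.0, 0.947, 0.32, 0.083], [1.0, -0.0, -0.0, -0.0], [-0.0, 0.32, -0.947, -0.127], [0.0, 0.0, 0.0, 1.0]]}
whetstone top [([166.0, 312.0, 40.0, 79.0], 0.83), ([223.0, 243.0, 36.0, 50.0], 0.56)]
whetstone scene [([395.0, 212.0, 16.0, 38.0], 0.82), ([389.0, 160.0, 33.0, 49.0], 0.67)]
chisel top [([320.0, 265.0, 71.0, 14.0], 0.72), ([224.0, 243.0, 35.0, 49.0], 0.52)]
chisel scene [([320.0, 241.0, 49.0, 38.0], 0.67)]
case top [([323.0, 198.0, 80.0, 51.0], 0.97)]
case scene [([358.0, 281.0, 90.0, 73.0], 0.87)]
rack top [([228.0, 245.0, 47.0, 55.0], 0.57)]
rack scene [(
[... 175 characters left out ...]
([423.0, 183.0, 25.0, 26.0], 0.9)]
glue scene [([288.0, 332.0, 17.0, 34.0], 0.65)]
oil top [([235.0, 156.0, 20.0, 27.0], 0.66)]
oil scene [([443.0, 257.0, 20.0, 27.0], 0.6)]
tin top [([194.0, 174.0, 22.0, 26.0], 0.88)]
tin scene [([459.0, 238.0, 19.0, 22.0], 0.84), ([320.0, 242.0, 49.0, 37.0], 0.52)]
sander top [([462.0, 199.0, 26.0, 30.0], 0.82)]
sander scene [([250.0, 355.0, 33.0, 31.0], 0.93), ([471.0, 189.0, 55.0, 66.0], 0.27)]
plane top [([510.0, 246.0, 22.0, 50.0], 0.74)]
plane scene [([188.0, 350.0, 38.0, 48.0], 0.76)]
mallet top [([138.0, 213.0, 50.0, 90.0], 0.73), ([436.0, 273.0, 62.0, 73.0], 0.61), ([224.0, 242.0, 35.0, 48.0], 0.48)]
mallet scene [([471.0, 190.0, 50.0, 59.0], 0.7)]
```

```bash
python3 - <<'E'
from h import *
save('top','top2.png',(120,130,520,370),2)
E
```

```text
(no output)
```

View pics/top2.png

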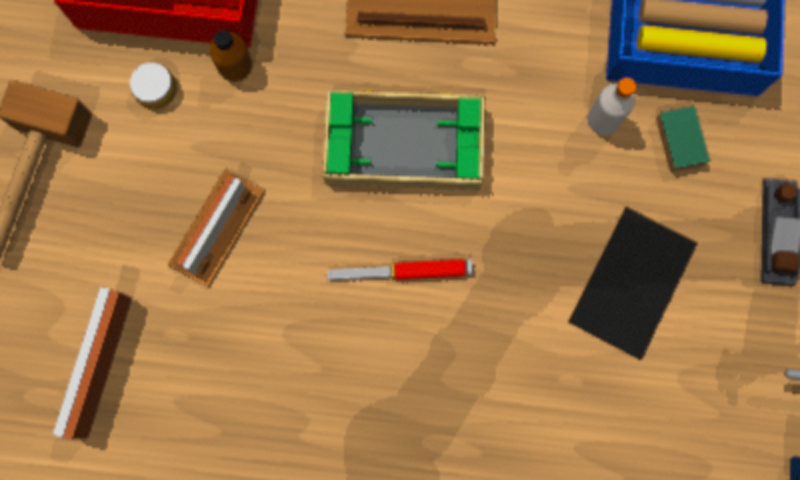

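View pics/scene1.png

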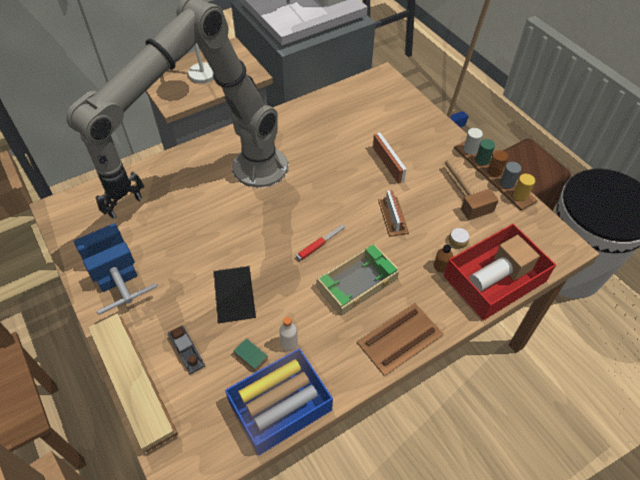

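The scene shows two stones: a free-standing large one at top px (166,312), and a smaller one in the rack at about (226,243), which is the one needed. There is only one chisel, at (320,265), with its blade pointing image-left. The case is at (323,198) and the mat at (436,271). I'll get coarse positions from the top camera, then look closer with the wrist camera.

```bash
cat >> h.py <<'E'
from scipy.spatial.transform import Rotation as Ro
def wristE():
    p=np.array(robot.current_tool_pos()); r=Ro.from_euler('xyz',robot.current_eef_rot(),degrees=True).as_matrix()
    T=np.eye(4);T[:3,:3]=r;T[:3,3]=p
    return np.linalg.inv(T@np.array(vision.calibration('wrist')['T_tool_cam']))
E
python3 - <<'E'
from h import *
f=lambda x,y:(120+x/2,130+y/2)
for n,x,y,z in [('rackL',222,170,.008),('rackR',265,188,.008),('rackB',210,287,.008),('rackA',170,265,.008),('stone t',237,180,.058),('stone b',186,270,.058),
 ('case TL',325,92,.05),('TR',484,96,.05),('BR',482,182,.05),('BL',325,180,.05),('chis tip',328,275,.01),('chis end',474,267,.015),
 ('mat T',627,208,.004),('mat R',696,243,.004),('mat B',643,358,.004),('mat L',570,322,.004),('big t',108,290,.06),('big b',66,436,.06),('glue',600,130,.0),('oil',238,70,0)]:
    print(n,np.round(pt('top',f(x,y),z),3))
print(robot.current_tool_pos(),robot.current_eef_rot(),robot.current_time_s())
for x,y in[(0.5,0.2),(.45,0.05)]:
  for yaw in range(-180,180,45):
    q=robot.inverse_kinematics([x,y,.28],[180,0,yaw]); print(x,y,yaw,None if q is None else np.round(q))
E
```

```text
rackL [0.554 0.289 0.008]
rackR [0.533 0.22  0.008]
rackB [0.374 0.28  0.008]
rackA [0.4   0.344 0.008]
stone t [0.529 0.254 0.058]
stone b [0.389 0.307 0.058]
case TL [0.681 0.145 0.05 ]
TR [ 0.702 -0.093  0.05 ]
BR [ 0.569 -0.103  0.05 ]
BL [0.546 0.127 0.05 ]
chis tip [0.412 0.108 0.01 ]
chis end [ 0.448 -0.106  0.015]
mat T [ 0.567 -0.329  0.004]
mat R [ 0.525 -0.435  0.004]
mat B [ 0.344 -0.366  0.004]
mat L [ 0.384 -0.256  0.004]
big t [0.348 0.412 0.06 ]
big b [0.141 0.434 0.06 ]
glue [ 0.686 -0.28   0.   ]
oil [0.719 0.29  0.   ]
[ 0.15613679 -0.52739408  0.24830009] [1.79998410e+02 2.01584963e-03 1.64944461e+01] 1.25
0.5 0.2 -180 [ -5.  17. -24.  84.   7.  80.  60.]
0.5 0.2 -135 [ 19.  26. -62.  83.  23.  84.  92.]
0.5 0.2 -90 [ 19.  26. -62.  83.  23.  84. 137.]
0.5 0.2 -45 [ -69.   25.   65.   87.  -22.   83. -138.]
0.5 0.2 0 [  17.   25.  -58.   84.   21.   83. -131.]
0.5 0.2 45 [  0.  18. -32.  84.  10.  80. -77.]
0.5 0.2 90 [ -4.  18. -27.  84.   8.  80. -30.]
0.5 0.2 135 [ -4.  18. -26.  84.   8.  80.  15.]
0.45 0.05 -180 [ 38.  10. -54.  96.   9.  78.  73.]
0.45 0.05 -135 [ 44.  13. -62.  96.  11.  78. 116.]
0.45 0.05 -90 [ 44.  13. -62.  96.  11.  78. 161.]
0.45 0.05 -45 [  33.    9.  -47.   96.    7.   78. -150.]
0.45 0.05 0 [  37.   10.  -51.   96.    8.   78. -106.]
0.45 0.05 45 [ 36.  10. -51.  96.   8.  78. -61.]
0.45 0.05 90 [ 37.  10. -52.  96.   8.  78. -16.]
0.45 0.05 135 [ 37.  10. -52.  96.   8.  78.  29.]
```

```bash
python3 - <<'E'
from h import *
def look(pos,yaw,fn,labels):
    q=list(robot.current_joint_positions()); q[0]=-np.degrees(np.arctan2(pos[1],pos[0])); 
    robot.move_j(q); robot.move_to(pos,[180,0,yaw]); robot.pause(.2)
    E=wristE(); np.save('pics/'+fn+'.npy',E); save('wrist',fn+'.png')
    for l in labels: print(l,[(np.round(r['rect']).tolist(),round(r['p'],2)) for r in recognise(l,'wrist')])
    print(np.round(robot.current_joint_positions(),1), robot.current_time_s())
look([.50,0,.28],90,'w_case',['case','chisel'])
look([.459,.28,.25],159,'w_rack',['rack','whetstone'])
E
```

```text
case []
chisel [([256.0, 189.0, 59.0, 183.0], 0.59)]
[-1.6 11.2 -0.4 90.8  0.1 78.1 -2. ] 4.2417
rack [([326.0, 204.0, 66.0, 151.0], 0.78)]
whetstone [([404.0, 31.0, 59.0, 62.0], 0.81), ([327.0, 215.0, 21.0, 152.0], 0.58), ([479.0, 328.0, 67.0, 59.0], 0.52), ([326.0, 204.0, 67.0, 147.0], 0.38)]
[-29.3  16.4  -5.   88.2   1.5  75.4  34.5] 6.2583
```

View pics/w_case.png

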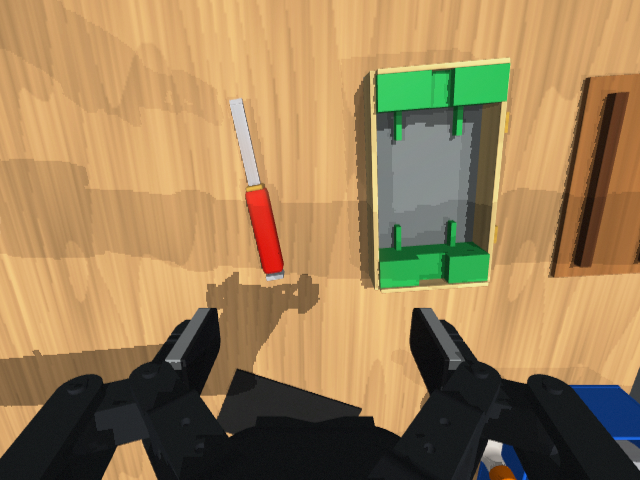

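View pics/w_rack.png

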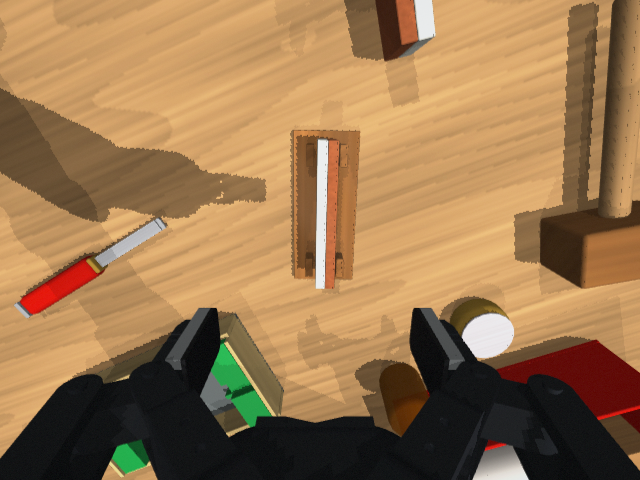

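Wrist view of the rack: the stone's top edge spans columns 317–339 and rows 140–288, red and white layers side by side. The large look-alike is at (405,25). Next I'll check the case notches in one enlarged crop and compute poses.

```bash
python3 - <<'E'
from h import *
im=cv2.imread('pics/w_case.png')[50:300,360:520]
cv2.imwrite('pics/case_crop.png',cv2.resize(im,None,fx=2.4,fy=2.4,interpolation=cv2.INTER_CUBIC))
E=np.load('pics/w_rack.npy')
P=[pt('wrist',p,.058,E) for p in [(318,140),(340,141),(337,289),(316,288)]]
c=np.mean(P,0); d=(P[0]+P[1]-P[2]-P[3])/2
print('stone',c.round(4),np.linalg.norm(d),np.degrees(np.arctan2(d[1],d[0])),np.linalg.norm(P[0]-P[1]))
P=[pt('wrist',p,.008,E) for p in [(293,131),(359,131),(353,279),(292,279)]]
c=np.mean(P,0); d=(P[0]+P[1]-P[2]-P[3])/2
print('rack',c.round(4),np.linalg.norm(d),np.degrees(np.arctan2(d[1],d[0])))
E=np.load('pics/w_case.npy')
tip=pt('wrist',(235.5,100),.011,E); end=pt('wrist',(275,276),.011,E)
d=tip-end; print('chisel',((tip+end)/2).round(4),np.linalg.norm(d),np.degrees(np.arctan2(d[1],d[0])))
print('tip/end',tip,end)
E
```

```text
stone [0.4668 0.2908 0.058 ] 0.14992453269066788 158.68215753134842 0.02012798015238312
rack [0.4682 0.288  0.008 ] 0.17014920944699843 158.09927907115275
chisel [0.4316 0.0065 0.011 ] 0.2124505455608279 99.38402093723185
tip/end [0.41426494 0.11128904 0.011     ] [ 0.44890517 -0.09831843  0.011     ]
```

View pics/case_crop.png

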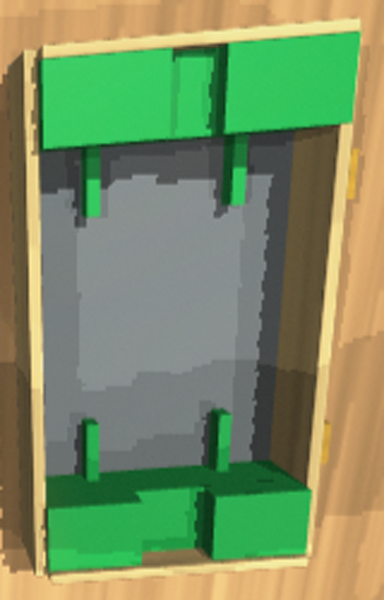

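The crop shows the narrow notch at the +y end (image top) and the wide one at the −y end, so case x points roughly +y. I'll fit the case pose and check IK for the lay-down tilt.

```bash
python3 - <<'E'
from h import *
from scipy.optimize import least_squares
E=np.load('pics/w_case.npy')
# case x -> image up(+y world), case y=+90 from that -> -x world -> image left
loc=np.array([[.118,.068,.054],[.118,-.068,.054],[-.118,.068,.054],[-.118,-.068,.054]])
px=np.array([[43,50],[358,22],[45,574],[308,568]])/2.4+[360,50]
def tf(v): 
    R=Ro.from_euler('z',v[2]).as_matrix(); return loc@R.T+[v[0],v[1],0]
r=least_squares(lambda v:(proj('wrist',tf(v),E)-px).ravel(),[.62,.02,1.6])
print('case',r.x[:2].round(4),np.degrees(r.x[2]),r.fun.round(1))
f=lambda x,y:(120+x/2,130+y/2)
px2=np.array([f(325,92),f(325,180),f(484,96),f(482,182)])[[1,0,3,2]]
r2=least_squares(lambda v:(proj('top',tf(v))-px2).ravel(),[.62,.02,1.6])
print('case top',r2.x[:2].round(4),np.degrees(r2.x[2]),r2.fun.round(1))
# IK for lay-down: tool tilted outward in radial plane
for az in(-37,-25,-15):
  for t in(45,60):
    a=np.radians(az); tr=np.radians(t)
    z=np.array([np.cos(a)*np.sin(tr),np.sin(a)*np.sin(tr),-np.cos(tr)]); 
    for s in(1,-1):
      x=s*np.array([-np.sin(a),np.cos(a),0]); R=np.c_[x,np.cross(z,x),z]
      e=Ro.from_matrix(R).as_euler('xyz',degrees=True)
      q=robot.inverse_kinematics([.45,-.34,.05],e); print(az,t,s,e.round(0),None if q is None else np.round(q))
E
```

```text
case [0.6298 0.0209] 93.87005343622836 [-6.7 -0.9  7.6 -0.5 -4.4  4.4  3.2 -0.4]
case top [0.6235 0.0188] 95.56922473984137 [-1.   0.   0.5  0.   0.9  0.5 -0.3 -0.6]
-37 45 1 [135.   0.  53.] [  85.   38.  -61.  137.  134.   40. -121.]
-37 45 -1 [-135.    0. -127.] [ 59.  25. -29. 138. 155.  28.  28.]
-37 60 1 [120.   0.  53.] [  86.   58.  -62.  145.  159.   69. -127.]
-37 60 -1 [-120.    0. -127.] [ 25.  34.  10. 147. 179.  61.  -6.]
-25 45 1 [135.   0.  65.] [  94.   39.  -61.  135.  145.   26. -115.]
-25 45 -1 [-135.    0. -115.] [ 94.  39. -61. 135. 145.  26.  65.]
-25 60 1 [120.   0.  65.] [  99.   58.  -62.  143.  173.   49. -121.]
-25 60 -1 [-120.    0. -115.] [ 12.  43.  41. 146. 211.  72. -26.]
-15 45 1 [135.   0.  75.] [  99.   41.  -61.  133.  153.   15. -109.]
-15 45 -1 [-135.    0. -105.] [ 99.  41. -61. 133. 153.  15.  71.]
-15 60 1 [120.   0.  75.] [ 107.   58.  -62.  139.  185.   32. -121.]
-15 60 -1 [-120.    0. -105.] [107.  58. -62. 139. 185.  32.  59.]
```

```bash
python3 - <<'E'
from h import *
qc=np.array(robot.current_joint_positions())
ref=np.array([37,15,0,90,0,75,0])
out=[]
for p in([.455,-.345],[.42,-.33]):
 for az in range(0,360,20):
  for t in(45,58):
    a=np.radians(az); tr=np.radians(t)
    z=np.array([np.cos(a)*np.sin(tr),np.sin(a)*np.sin(tr),-np.cos(tr)])
    for s in(1,-1):
      x=s*np.array([-np.sin(a),np.cos(a),0]); R=np.c_[x,np.cross(z,x),z]
      e=Ro.from_matrix(R).as_euler('xyz',degrees=True)
      q=robot.inverse_kinematics([*p,.05],e)
      if q is not None: out.append((np.abs(np.array(q)-ref).max(),p,az,t,s,np.round(q).astype(int).tolist()))
out.sort(key=lambda o:o[0])
for t in(45,58):
  for o in [o for o in out if o[3]==t][:8]: print(o)
E
```

```text
(np.float64(40.92211608738532), [0.42, -0.33], 200, 45, -1, [6, 52, 22, 78, 13, 86, 41])
(np.float64(42.47226998249684), [0.42, -0.33], 180, 45, -1, [12, 57, 26, 68, 2, 97, 34])
(np.float64(42.54814069571376), [0.455, -0.345], 200, 45, -1, [8, 56, 22, 70, 12, 90, 43])
(np.float64(44.44061688149615), [0.42, -0.33], 100, 45, -1, [31, 59, 37, 70, -43, 107, -9])
(np.float64(45.59656249296959), [0.42, -0.33], 220, 45, -1, [1, 46, 20, 90, 24, 73, 46])
(np.float64(46.16629474904516), [0.42, -0.33], 160, 45, -1, [18, 61, 28, 61, -9, 105, 24])
(np.float64(46.75266127384996), [0.455, -0.345], 180, 45, -1, [14, 62, 25, 58, 1, 102, 34])
(np.float64(46.910005509456504), [0.42, -0.33], 120, 45, -1, [28, 62, 34, 62, -32, 110, 1])
(np.float64(40.74156473806266), [0.42, -0.33], 220, 58, -1, [-1, 54, 19, 85, 30, 82, 41])
(np.float64(42.513566577309454), [0.455, -0.345], 240, 58, -1, [-6, 50, 18, 95, 42, 69, 42])
(np.float64(43.676171353622664), [0.455, -0.345], 220, 58, -1, [0, 57, 19, 78, 29, 85, 44])
(np.float64(44.01839586227727), [0.42, -0.33], 240, 58, -1, [-7, 47, 18, 101, 43, 68, 39])
(np.float64(45.548841211104325), [0.42, -0.33], 200, 58, -1, [6, 61, 21, 70, 18, 97, 39])
(np.float64(49.57177101848664), [0.455, -0.345], 200, 58, -1, [7, 65, 22, 61, 18, 101, 41])
(np.float64(50.430295817011284), [0.42, -0.33], 100, 58, -1, [42, 65, 22, 59, -39, 116, -16])
(np.float64(51.70850974928727), [0.42, -0.33], 180, 58, -1, [13, 67, 24, 57, 7, 110, 33])
```

```bash
python3 - <<'E'
from h import *
Y=158.5; c=[.467,.2902]
robot.move_to([*c,.13],[180,0,Y])
save('wrist','w_pre.png')
print('stop',robot.line_to([*c,.054],velocity=.1,f_stop=8))
fingers.gripper_to(0.0,force=60)
print('gap',robot.current_finger_gap(),robot.current_tool_pos(),np.round(robot.current_contact_force(),1))
robot.line_to([*c,.2],velocity=.15)
print('gap',robot.current_finger_gap(),np.round(robot.current_contact_force(),1))
q=list(robot.current_joint_positions()); q[0]+=33; robot.move_j(q)
print(robot.current_tool_pos())
save('wrist','w_held.png')
for az in (240,248):
  for t in (52,):
    a=np.radians(az); tr=np.radians(t)
    z=np.array([np.cos(a)*np.sin(tr),np.sin(a)*np.sin(tr),-np.cos(tr)])
    x=-np.array([-np.sin(a),np.cos(a),0]); e=Ro.from_matrix(np.c_[x,np.cross(z,x),z]).as_euler('xyz',degrees=True)
    for h in(.15,.04): 
        q=robot.inverse_kinematics([.455,-.345,h],e); print(az,h,e.round(1),None if q is None else np.round(q))
print(robot.current_time_s())
E
```

```text
stop False
gap 0.21740931462707633 [0.46702212 0.29011154 0.05428656] [-0.6 -1.6  3.4]
gap 0.22239773008743477 [ 0.3  0.2 -3.2]
[ 0.54858846 -0.00811299  0.19842537]
240 0.15 [-128.    0.  150.] [ 6. 36.  4. 94. 47. 79. 48.]
240 0.04 [-128.    0.  150.] [ 4. 46.  6. 96. 47. 70. 40.]
248 0.15 [-128.    0.  158.] [  5.  33.   3. 100.  51.  73.  49.]
248 0.04 [-128.    0.  158.] [  3.  43.   6. 102.  53.  64.  39.]
10.75
```

View pics/w_held.png

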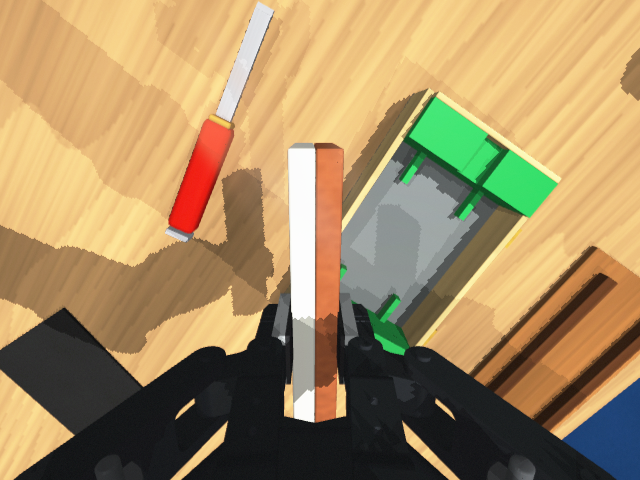

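The stone is held squarely (columns 290–342, wrist load −3.2 N, which matches its weight). Next is the tilted lay-down on the mat.

```bash
python3 - <<'E'
from h import *
a=np.radians(246); tr=np.radians(52)
z=np.array([np.cos(a)*np.sin(tr),np.sin(a)*np.sin(tr),-np.cos(tr)])
x=-np.array([-np.sin(a),np.cos(a),0]); e=Ro.from_matrix(np.c_[x,np.cross(z,x),z]).as_euler('xyz',degrees=True)
m=np.array([.455,-.346])
robot.move_to([*m,.15],e)
robot.line_to([*m,.055],velocity=.12)
s=robot.line_to([*m,.034],velocity=.03,f_stop=4)
p=np.array(robot.current_tool_pos()); print('touch',s,p,np.round(robot.current_contact_force(),1))
fingers.gripper_to(0.37)
print('gap',robot.current_finger_gap(),np.round(robot.current_contact_force(),1))
robot.line_to(p-z*.06,velocity=.06)
print('after',np.round(robot.current_contact_force(),1),robot.current_time_s())
save('top','top_mat.png',(360,190,520,350),3.5)
print([(np.round(r['rect']).tolist(),round(r['p'],2)) for r in recognise('whetstone','top')])
E
```

```text
touch True [ 0.45521524 -0.34587742  0.03955203] [0.6 2.6 4.5]
gap 0.36444566319399746 [ 2.3 -1.2 -1.1]
after [-0.5 -0.2  0.2] 14.9917
[([437.0, 273.0, 38.0, 53.0], 0.75), ([166.0, 312.0, 36.0, 78.0], 0.63)]
```

View pics/top_mat.png

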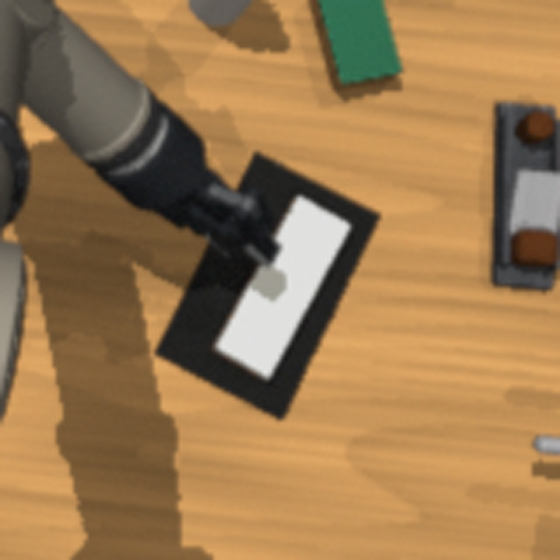

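The stone lies flat on the mat, white side up, corners in the crop at (300,195), (350,226), (268,380) and (216,347). Next I'll measure it with the wrist camera from above.

```bash
cat >> h.py <<'E'
def blob(im,lo,hi,roi):
    h=cv2.cvtColor(im,cv2.COLOR_BGR2HSV); m=cv2.inRange(h,np.array(lo),np.array(hi))
    k=np.zeros_like(m); x0,y0,x1,y1=roi; k[y0:y1,x0:x1]=m[y0:y1,x0:x1]
    k=cv2.morphologyEx(k,cv2.MORPH_CLOSE,np.ones((9,9)))
    c=max(cv2.findContours(k,cv2.RETR_EXTERNAL,cv2.CHAIN_APPROX_NONE)[0],key=cv2.contourArea)
    return c[:,0].astype(float)
def rect(cont,z,E):
    P=np.array([pt('wrist',p,z,E)[:2] for p in cont]); (c,s,a)=cv2.minAreaRect((P*1000).astype(np.float32))
    if s[0]<s[1]: s=(s[1],s[0]); a+=90
    return np.array(c)/1000,np.array(s),a
E
python3 - <<'E'
from h import *
f=lambda x,y:(360+x/3.5,190+y/3.5)
P=np.array([pt('top',f(*q),.024)[:2] for q in [(300,195),(350,226),(268,380),(216,347)]]); d=P[0]+P[1]-P[2]-P[3]
print('top',P.mean(0),np.linalg.norm(d)/2,np.degrees(np.arctan2(d[1],d[0])))
c=P.mean(0)
robot.move_to([*c,.2],[180,0,156]); robot.pause(.2)
E=wristE(); save('wrist','w_mat.png'); im=cv2.imread('pics/w_mat.png')
ct=blob(im,(0,0,170),(180,50,255),(180,40,460,330)); print(ct.min(0),ct.max(0))
print(rect(ct,.024,E)); print(np.round(robot.current_joint_positions()),robot.current_time_s())
E
```

```text
top [ 0.45033726 -0.35319889] 0.15047133192293705 -24.111351916200597
[287. 140.] [344. 296.]
(array([ 0.45214423, -0.35000363]), array([149.9798584 ,  49.83768845]), 155.94295501708984)
[ 37.  22.  -1.  88.   0.  70. 102.] 16.3417
```

View pics/w_mat.png

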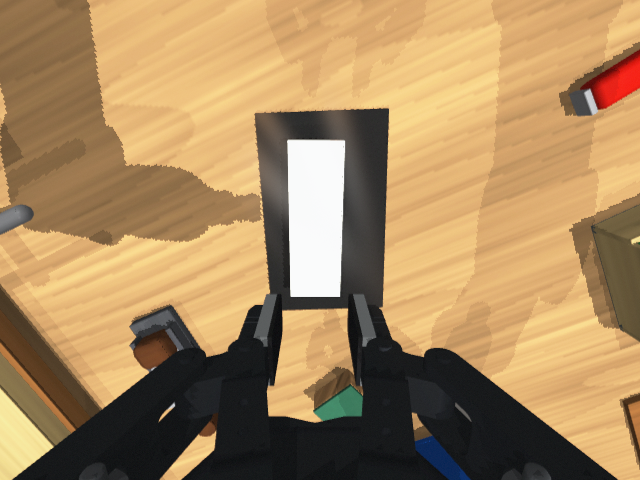

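```bash
python3 - <<'E'
from h import *
q=list(robot.current_joint_positions()); q[0]=-2; q[6]=0; robot.move_j(q)
robot.move_to([.6245,.019,.25],[180,0,95]); robot.pause(.2)
E=wristE(); np.save('pics/w_case2.npy',E); save('wrist','w_case2.png'); im=cv2.imread('pics/w_case2.png')
loc=np.array([[.118,.068,.054],[.118,-.068,.054],[-.118,-.068,.054],[-.118,.068,.054]])
for (x,y,a,col) in [(.6235,.0188,95.6,(255,0,255)),]:
    P=loc@Ro.from_euler('z',a,degrees=True).as_matrix().T+[x,y,0]
    px=proj('wrist',P,E); print(px.round(1)); cv2.polylines(im,[px.round().astype(int)],True,col,1)
cv2.imwrite('pics/w_case2o.png',im[80:340,180:460].repeat(2,0).repeat(2,1)); print(robot.current_time_s())
E
```

```text
[[236.2  86.3]
 [391.6  84.3]
 [378.3 319.8]
 [254.8 320.9]]
18.5583
```

View pics/w_case2o.png

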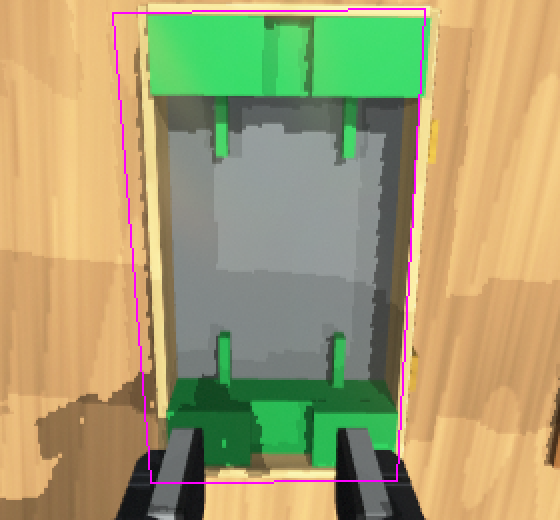

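The crop shows the case shifted about 8 px right of the overlay. My assumption that the outer rim sits at z = 54 mm was wrong, since the side walls are only 45 mm high. I'll refit using ribs, notch edges and walls at their proper heights.

```bash
python3 - <<'E'
from h import *
from scipy.optimize import least_squares
E=np.load('pics/w_case2.npy')
F=[(.08,.011,.054,264,96),(.08,-.011,.054,313,96),(-.08,.017,.05,250,402),(-.08,-.017,.05,313,402),
(.05,.03,.017,228,156),(.05,-.03,.017,343,156),(-.05,.03,.017,230,333),(-.05,-.03,.017,334,333),(.118,.068,.045,139,7),(.118,-.068,.045,438,9)]
F=np.array(F); L=F[:,:3]; px=F[:,3:]/2+[180,80]
tf=lambda v:L@Ro.from_euler('z',v[2]).as_matrix().T+[v[0],v[1],v[3] if len(v)>3 else 0]
for v0 in([.63,.02,1.64],[.63,.02,1.64,0]):
    r=least_squares(lambda v:(proj('wrist',tf(v),E)-px).ravel(),v0,loss='soft_l1')
    print(r.x.round(4),np.degrees(r.x[2])); print(r.fun.reshape(-1,2).round(1).tolist())
im=cv2.imread('pics/top2.png')
P=tf(np.r_[r.x[:3],0]); print(proj('top',P[[8,9]]).round(1), ((proj('top',P[[8,9]])-[120,130])*2).round())
E
```

```text
[0.6302 0.0225 1.6458] 94.29649089456095
[[-0.0, -0.7], [-0.3, -0.4], [0.1, 3.8], [0.3, 4.2], [-0.2, -0.3], [-0.1, 0.3], [-0.4, 1.5], [0.3, 2.1], [-0.6, -1.7], [1.4, -0.9]]
[ 0.6304  0.0222  1.647  -0.0076] 94.36365541819735
[[0.1, -0.4], [-0.7, -0.1], [0.6, 1.0], [0.1, 1.3], [0.3, -0.7], [-0.8, -0.1], [0.2, -0.5], [-0.1, 0.0], [1.0, -0.2], [-0.6, 0.4]]
[[280.4 217.6]
 [282.8 174. ]] [[321. 175.]
 [326.  88.]]
```

Case pose is (0.630, 0.0225) at 94.3°. Both fits agree to under 1 mm in plan. Next: regrasp the stone across its width and bed it.

```bash
python3 - <<'E'
from h import *
q=list(robot.current_joint_positions()); q[0]=37; q[6]=102; robot.move_j(q)
c=[.4521,-.3500]; Y=155.9
robot.move_to([*c,.12],[180,0,Y])
fingers.gripper_to(1.0)
print('stop',robot.line_to([*c,.0215],velocity=.1,f_stop=8),robot.current_tool_pos())
fingers.gripper_to(0.0,force=60); print('gap',robot.current_finger_gap())
z0=robot.current_tool_pos()[2]
robot.line_to([*c,.15],velocity=.15); print('lift F',np.round(robot.current_contact_force(),1),robot.current_finger_gap())
q=list(robot.current_joint_positions()); q[0]=-2; q[6]=0; robot.move_j(q)
k=[.6302,.0223]
robot.move_to([*k,.14],[180,0,94.3])
robot.line_to([*k,.055],velocity=.12)
s=robot.line_to([*k,.019],velocity=.03,f_stop=5)
print('touch',s,z0,robot.current_tool_pos(),np.round(robot.current_contact_force(),1),np.round(robot.current_torque(),2),robot.current_time_s())
E
```

```text
stop False [ 0.45273952 -0.35044935  0.02227925]
gap 0.5717183134991437
lift F [ 0.1  0.1 -3.4] 0.5698575513521776
touch True 0.022411959103573086 [0.62989993 0.022311   0.02345134] [-0.5  0.3  4.8] [ 0.02 -0.06  0.  ] 27.6083
```

```bash
python3 - <<'E'
from h import *
fingers.gripper_to(0.8)
robot.pause(.3)
p=robot.current_tool_pos(); robot.line_to([p[0],p[1],.25],velocity=.2); robot.pause(.2)
E=wristE(); save('wrist','w_bed.png'); im=cv2.imread('pics/w_bed.png')
ct=blob(im,(0,0,150),(180,40,255),(250,100,390,300)); print(ct.min(0),ct.max(0),rect(ct,.025,E))
# chisel view
q=list(robot.current_joint_positions()); q[0]=-3; robot.move_j(q)
robot.move_to([.435,.0,.22],[180,0,99]); robot.pause(.2)
E=wristE(); np.save('pics/w_ch.npy',E); save('wrist','w_ch.png'); im2=cv2.imread('pics/w_ch.png')
h=cv2.cvtColor(im2,cv2.COLOR_BGR2HSV)
ct=blob(im2,(0,180,80),(6,255,255),(200,60,450,350)); print('red',ct.min(0),ct.max(0),rect(ct,.020,E))
cv2.imwrite('pics/both.png',np.hstack([im[80:340,200:440],im2[40:300,180:460]]).repeat(1,0)); print(robot.current_time_s())
E
```

```text
[284. 137.] [356. 274.] (array([0.63139252, 0.02278231]), array([149.42988586,  76.0152359 ]), 94.48784828186035)
red [298. 200.] [323. 296.] (array([ 0.43879254, -0.03711909]), array([105.96359253,  25.37379074]), 100.12442970275879)
31.0833
```

View pics/both.png

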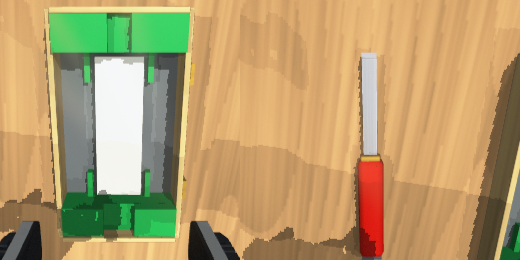

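```bash
python3 - <<'E'
from h import *
E=np.load('pics/w_ch.npy'); im=cv2.imread('pics/w_ch.png')
ct=blob(im,(0,180,80),(6,255,255),(200,60,450,350)); P=np.array([pt('wrist',p,.02,E)[:2] for p in ct])
# blade: bright greyish region above the handle
h=cv2.cvtColor(im,cv2.COLOR_BGR2HSV); cb=blob(im,(0,0,120),(180,45,255),(295,80,325,200))
B=np.array([pt('wrist',p,.013,E)[:2] for p in cb])
print('blade px',cb.min(0),cb.max(0))
rc=rect(ct,.02,E)[0]; bc=rect(cb,.013,E); print(rc,bc)
d=bc[0]-rc; d/=np.linalg.norm(d); print('ang',np.degrees(np.arctan2(d[1],d[0])))
print('red range along',((P-rc)@d).min(),((P-rc)@d).max(),'blade range',((B-rc)@d).min(),((B-rc)@d).max())
tip=rc+d*((B-rc)@d).max(); print('tip',tip,'origin',tip-.107*d)
E
```

```text
blade px [301.  93.] [316. 194.]
[ 0.43879254 -0.03711909] (array([0.42160632, 0.06588832]), array([93.22159576, 13.72576904]), 99.5298662185669)
ang 99.47223427725798
red range along -0.052935134082032195 0.05311179665139552 blade range 0.057826747045601624 0.15103517078248316
tip [0.41393674 0.11185678] origin [0.43154569 0.00631568]
```

```bash
python3 - <<'E'
from h import *
c=[.4340,-.0085]
robot.move_to([*c,.1],[180,0,99.5])
print('stop',robot.line_to([*c,.0215],velocity=.1,f_stop=8),robot.current_tool_pos())
fingers.gripper_to(0.0,force=50); z0=robot.current_tool_pos()[2]; print('gap',robot.current_finger_gap(),z0)
robot.line_to([*c,.16],velocity=.15); print('F',np.round(robot.current_contact_force(),1),np.round(robot.current_torque(),2))
a=np.radians(94.3); k=np.array([.6302,.0223])-.015*np.array([np.cos(a),np.sin(a)])
robot.line_to([*k,.16],[180,0,94.3],velocity=.2)
robot.line_to([*k,z0+.05],velocity=.12)
s=robot.line_to([*k,z0+.031],velocity=.025,f_stop=4)
print('touch',s,'dz',robot.current_tool_pos()[2]-z0,robot.current_tool_pos(),np.round(robot.current_contact_force(),1),np.round(robot.current_torque(),2),robot.current_time_s())
E
```

```text
stop False [ 0.43492361 -0.00844873  0.02223746]
gap 0.29205978247535525 0.022114938915215467
F [-0.4  0.3 -2.2] [0.   0.03 0.02]
touch True dz 0.03607046413292906 [0.63126731 0.00736378 0.0581854 ] [-0.6 -0.3  3.8] [ 0.03  0.08 -0.02] 36.7
```

Contact came at dz = 36.1 mm, exactly the home height. Release, back off and check.

```bash
python3 - <<'E'
from h import *
fingers.gripper_to(0.6); robot.pause(.3)
p=robot.current_tool_pos(); robot.line_to([p[0],p[1],.25],velocity=.2); robot.pause(.3)
E=wristE(); save('wrist','w_fin.png'); im=cv2.imread('pics/w_fin.png')
ct=blob(im,(0,180,80),(6,255,255),(230,60,420,350)); print('red rect',rect(ct,.056,E), ct.min(0),ct.max(0))
cv2.imwrite('pics/w_finc.png',im[60:400,200:440].repeat(2,0).repeat(2,1)[:600])
print(np.round(robot.current_contact_force(),1),robot.current_time_s())
E
```

```text
red rect (array([ 0.63377264, -0.02100948]), array([105.94008636,  24.33846855]), 93.97345805168152) [305. 193.] [329. 292.]
[-0.4 -0.1 -0.3] 38.8417
```

View pics/w_finc.png

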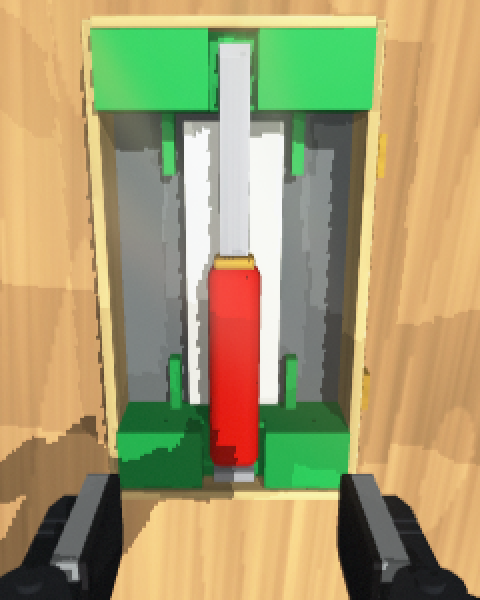

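```bash
python3 -c "
from h import *
workorder.close_job(); print(robot.current_time_s())"
```

```text
the job is handed in; nothing more can be done
the job is handed in; nothing more can be done
```

The kit is packed and the job is handed in; the clock read 38.8 s at the last check before hand-in. `close_job` gives no verdict, so the checks below are mine.

**What I did:** I took the smaller stone from the rack, not the large look-alike standing on the bench. I set its edge on the mat tilted, released it so it lay flat (white side up), then regripped it across its width and bedded it. The chisel then went over it, with the blade in the narrow notch at the +y end.

**Last checks:**
- **Stone:** it touched down within 0.1 mm of the expected height. The camera measured it about 1 mm from the bed centre and 0.2° off the case's length. That blob also took in some grey floor, so the picture is the better evidence for the width; it shows the stone between the ribs.
- **Chisel:** it touched down 36.1 mm above its bench height (36 wanted). Its origin measured about 1.5 mm from the case's origin and 0.3° off in angle, with handle and blade in their notches.
- **Gripper:** it was clear of everything, with no contact force.

**What disagreed:**
- **Top camera:** it differed from the wrist camera by about 4–7 mm, partly because I first assumed the wrong rim height for the case. I relied on the wrist camera, and both touchdown heights fitted.
- **Case fit:** the handle-end features were about 4 px off, but the plan position changed by less than 1 mm when I freed the height.
- **Bystanders:** I did not re-measure them at the end. No unexpected contact showed during the moves.

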